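# Shut the tagged air valve under the sliding cover

## Robot

A 6-joint arm with a two-finger parallel gripper is mounted at the origin on the work surface. World frame = base frame: x ahead of the robot, y to its left, z up, the work surface at z = 0. Lengths are in m, angles in rad, forces in N, time in s.
With the tool pointing down it reaches from about 0.35 to 0.775 m from the base axis. Payload 7.3 kg.
Tool frame: the origin (TCP) lies on the centre line of the jaws, within the pads' length; the fingertips stand 17 mm ahead of it and the grasp point (between the pads) lies 2 mm behind it (robot.tip_extent is the distance from the TCP to the fingertips, in m); z points along the fingers, y is the line along which they close (so a half turn about z gives the same grasp; the last joint's range is limited). The gripper opens to 92 mm and grips with 3 to 60 N. Pads are 19 mm wide; open, the fingers measure 130 mm over their backs; the gripper's body (75 mm by 190 mm) begins 47 mm behind the grasp point.
Start: joints at [1.175, 0.342, 1.524, -0, 1.275, -0.146], TCP at [0.13, 0.509, 0.244] pointing down, gripper open.
Joint ranges: [-2.53, 2.53], [-0.77, 2.02], [0.04, 2.7], [-1, 4.14], [0.28, 2.66], [-3.11, 3.11]. Speed limits (rad/s): [2.57, 2.57, 3.14, 3.14, 3.14, 3.14].

## Interface

Orientations are given as [roll, pitch, yaw] about the fixed x, y, z axes, in that order (R = Rz(yaw) Ry(pitch) Rx(roll)).
In Python, from cell import robot gives the robot as it stands.
- The arm moves only by the tool step_arm, never from a script. Its argument "motion" is a list of rows, each a list of 2 entries, a list of its own where there are three numbers: the shift along the tool's x, y, z in units of 60 mm (1.0 is 60 mm), then the turn about the tool's z in rad. In form: [[[x, y, z], spin], ...]. A call has 1 to 10 rows; each row is the pose to reach, as a shift and turn from the pose commanded when the call began, along the tool's axes at that moment; what a row does not reach only later rows make up. A row lasts 1/8 s, in which the tool goes at most 62.5 mm and 10.7 degrees, less where a joint would pass 70% of its speed; a pose out of reach is approached as far as the arm can. A call with a gripper value outside its range is refused whole. "hand" is the closure in counts, from 0 (fully open) to 255 (shut), set as the call begins (left out, the last holds). The fingers move at their own pace and stop on an object; "squeeze" is the grip in N (left out, the last holds). Time passes only in rows, so rows that repeat a pose let the fingers close. It gives the time, the measured TCP pose, the force, the opening and the grip force at its end, in the units of the state.
- robot.observe(): the state, without advancing time (a new reading comes with each control period).
- robot.read_camera(name): name is "scene" or "top" or "wrist"; returns a dict with "pixels" (384x512x3 uint8, red, green, blue), "intrinsics" (3x3 intrinsics, pixels), "xyz" and "rotation" of the camera in the world; the wrist camera has in their place "T_tool_cam" (4x4, takes a point from camera to tool coordinates, whose origin is the TCP and whose axes are the flange's). Camera axes: x right, y up, looking along -z (the intrinsics and any distortion apply to the point x, -y, -z); pixel columns grow to the right and rows downward; lengths in m; the calibration is good to about 2 mm. The wrist camera is an equidistant fisheye: a pixel r from the principal point sees the ray r / f radians off the axis. A picture is of the moment at which its call begins: read the wrist's pose just before it. There is no depth.
- robot.hand_in(): hands the job in; it is judged then, once.
The state is a dict: "time": time; "qpos": joint angles; "qvel": joint speeds; "joint_efforts": joint torques, N m; "tool_pos": TCP position; "tool_rot": TCP orientation; "contact_force": force on the tool from outside, world axes, zero at the start; "torque": the same for the moment, N m; "opening": finger opening in m; "grip_force": force on a finger pad.
Only numpy, scipy, OpenCV 4.12 (cv2) and the standard library are available. Lean on these libraries where they do the work, as an engineer would, in place of code of your own. Each camera call takes 0.05 s, during which the arm holds its last target. There are 200 camera calls.

## Task

Shut off the bench's tagged air line: slide the flat steel cover of the compressed-air box back along its guides, away from the outlets, right up to its rear stop, then push the uncovered valve lever that carries the round tag clockwise until it is fully shut, square across its pipe. Do it all by pushing with the fingertips: the cover stays lying in its guides and must not be lifted. Leave the other two levers as they are and do not disturb the things lying about.

Things in the scene. Friction and masses are not known exactly. Their poses are not given: they have to be found in the camera images.
- air_box: Grey steel compressed-air box fixed to the bench, 300 (x) x 350 (y) x 90 high. Origin: centre of its underside, z 0; x points from its front (outlets, robot side) to its back, y to its left. Front half: open well (x -144 to 0, y -164 to 164) with three valves in it (pipes to z 49); rear half: flat deck at z 90 onto which the cover slides. Guides along both sides rise to z 102.
- rear_stop (a point): Middle of the inner face of the stop strip along the box's rear edge, 150 mm behind the box's centre, at the level of the deck and rim (z 90); the strip rises to z 102. A regulator, up to z 128, sits on the box's right side at x 85, y -205 of the box.
- cover: Loose flat steel plate, 150 (x) x 346 (y) x 4, about 0.8 kg, lying on the box's rim between its guides and hiding the valves; slides along the box's x with under 10 N, not locked. Origin: centre of its underside (z 90), axes as the box's. Origin starts 61 to 73 mm in front of the box's centre; at the rear stop it is 75 mm behind it.
- cover_strip (a point): Upright steel finger strip fixed across the cover, 110 long (y), 4 thick, rising 22 mm above the plate (z 94 to 116), 45 mm in front of the plate's centre. This point: centre of its front (robot-side) face, z 105; axes as the cover's.
- handle_tagged (a joint): Angle of the ball-valve lever with the round tag. 0: open, along its pipe, pointing to the box's front; pi/2: shut against its stop, across the pipe, pointing to the box's left (+y). Closes clockwise seen from above. Starts at 0 to 0.3; stays where left; needs about 4 N at 50 mm from the stem. Tag: flat metal disc, 30 across, 3 thick, on top, centred 28 mm from the stem.
- tagged_pivot (a point): On the stem axis of the tagged lever, at half the lever's thickness (z 71); its -x axis points along the lever. The three alike stems stand 45 mm in front of the box's centre at y -108, -13 and 82 of the box; which of them has the tagged lever varies.
- tagged_tip (a point): On the tagged lever's centre line, 60 mm from the stem axis, at half its thickness (z 71). The lever has a black sleeve 15 wide, 10 thick (z 66 to 76), reaches 67 mm from the stem axis (stem nut and tag up to z 80) and turns in the horizontal plane.
- plain1_tip (a point): Near the end of one of the two other levers (same shape, no tag), 60 mm from its stem axis, at half its thickness; open or nearly open.
- plain2_tip (a point): Near the end of one of the two other levers (same shape, no tag), 60 mm from its stem axis, at half its thickness; open or nearly open.
- fitting: Spare brass pipe fitting, 24 in diameter and 28 high, standing on the floor of the valve well in a front corner. Origin: centre of underside. Bystander.
- screwdriver: Screwdriver, 180 long, lying left of the box. Origin: underside, middle. Bystander.
- wrench: Steel wrench, 160 long, lying in front of the box. Origin: underside, middle. Bystander.
- multimeter: Red handheld multimeter, 190 x 92 x 40. Origin: centre of underside. Bystander.
- cup: Paper coffee cup with lid, 88 in diameter, 127 high. Origin: centre of underside. Bystander.
- heatsink: Black finned heat sink with fan, 83 x 74 x 62. Origin: centre of underside. Bystander.
- adapter: Blue probe adapter, 125 x 72 x 30. Origin: centre of underside. Bystander.
- breadboard: White breadboard on a black plate, 80 x 190 x 28 over its parts. Origin: centre of underside. Bystander.

How it is judged:
By the outcome, as a careful person would: the job done as asked, in the order asked, and still so for the second after the job is handed in, with the robot touching nothing.
It also fails if it takes over 48 s, if anything falls off the work surface, if the arm or the gripper's body presses on something with over 40 N, if the wrist force passes 120 N, or if a joint passes its speed limit or range.

## Working session

There is one attempt and no reset: what is moved stays moved. The work goes in short steps, Python scripts to look and compute and a tool call to move; the robot and the scene stay as the last step left them, time stands still between calls to the robot, and variables do not carry over. Pictures are saved under pics/ and viewed, at most 10 in all, crops included, and the job is handed in when it is done.

Besides the shell and the picture viewer there is one more tool, called after "Emit:" as name([rows], argument=value, ...), one row to a line, values as JSON. step_arm: Moves the arm, as the interface text tells. Its arguments: {"type":"object","properties":{"motion":{"type":"array"},"hand":{"type":"number"},"squeeze":{"type":"number"}},"required":["motion"]}

```bash
mkdir -p pics
python3 - <<'E'
from cell import robot
import cv2,pickle
s=robot.observe();print(s['time'],s['tool_pos'],s['tool_rot'],s['contact_force'])
d={}
for n in("top","scene"):
    c=robot.read_camera(n);d[n]=c
    print(n,c['intrinsics'],c['xyz'],c['rotation'],[k for k in c])
    cv2.imwrite(f'pics/{n}0.png',cv2.resize(c['pixels'][:,:,::-1],(800,600),interpolation=cv2.INTER_CUBIC))
pickle.dump(d,open('c0.pkl','wb'))
E
```

```text
0.0 [0.12963173 0.50835152 0.24304488] [-3.14009666e+00 -2.15496008e-04  2.89177953e+00] [-0.00047136  0.36377451  0.29518044]
top [[458.50618996   0.         253.80195093]
 [  0.         458.50618996 188.27681168]
 [  0.           0.           1.        ]] [0.37369719 0.00180881 1.53349135] [ 0.14135235 -0.01109295 -1.5542924 ] ['pixels', 'intrinsics', 'xyz', 'rotation']
scene [[368.8906304    0.         256.59920381]
 [  0.         368.8906304  190.87602896]
 [  0.           0.           1.        ]] [ 1.07892033 -0.70033761  0.74602286] [0.9434534  0.02374552 0.61813587] ['pixels', 'intrinsics', 'xyz', 'rotation']
```

View pics/top0.png

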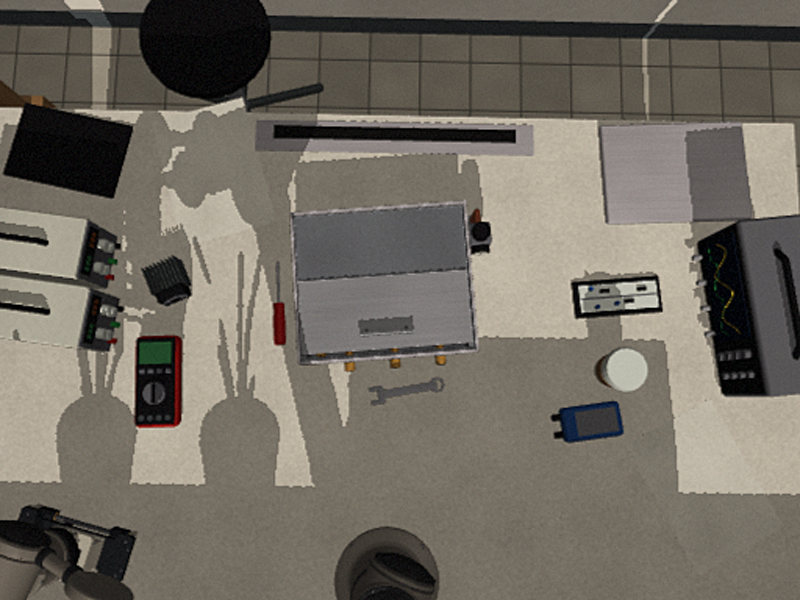

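View pics/scene0.png

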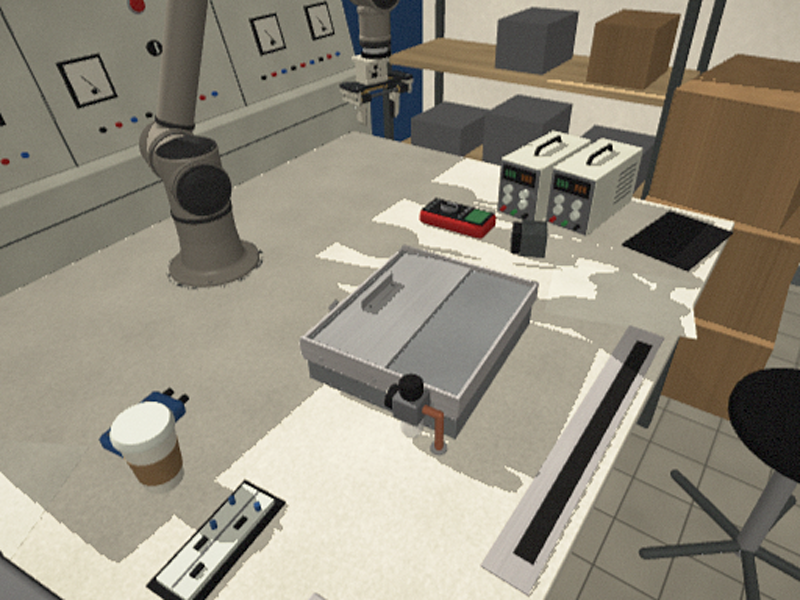

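The top view shows the box with corners at about (292,213), (466,203), (477,349) and (301,362). The cover's rear edge runs (297,281)–(468,270), and the finger strip is around (359–413, 325). The wrench lies in front of the box, and the screwdriver is on its left.

```bash
cat > h.py <<'E'
import numpy as np,pickle
from scipy.spatial.transform import Rotation as R
def ray(c,u,v):
    K=c['intrinsics'];d=np.array([(u-K[0,2])/K[0,0],-(v-K[1,2])/K[1,1],-1.])
    return R.from_euler('xyz',c['rotation']).apply(d)
def at_z(c,u,v,z,s=.64):   # u,v in the 800x600 enlargement
    d=ray(c,u*s,v*s);o=np.array(c['xyz']);return o+d*(z-o[2])/d[2]
E
python3 - <<'E'
from h import *
c=pickle.load(open('c0.pkl','rb'))['top']
P=np.array([at_z(c,u,v,.102)[:2] for u,v in[(292,213),(466,203),(477,349),(301,362)]]);print(P)
m=P.mean(0)
L=np.array([[.15,.175],[.15,-.175],[-.15,-.175],[-.15,.175]])
Q=P-m;a=np.arctan2((L[:,0]*Q[:,1]-L[:,1]*Q[:,0]).sum(),(L*Q).sum());print('box',m,a)
Rm=np.array([[np.cos(a),-np.sin(a)],[np.sin(a),np.cos(a)]])
print((Q@Rm).round(3))
for u,v,z in[(297,281,.094),(468,270,.094),(359,333,.094),(413,331,.094),(359,320,.116),(413,317,.116),(372,395,.01),(440,383,.01),(280,340,.02),(480,235,.128)]:
    p=at_z(c,u,v,z)[:2];print((u,v),p.round(3),((p-m)@Rm).round(3))
print(R.from_euler('xyz',[-3.14,0,2.8918]).as_matrix().round(3))
E
```

```text
[[ 0.74169338  0.20619916]
 [ 0.76973903 -0.15045326]
 [ 0.46987869 -0.17331668]
 [ 0.43800732  0.17706935]]
box [0.60482961 0.01487465] 0.08513001939488878
[[ 0.153  0.179]
 [ 0.15  -0.179]
 [-0.15  -0.176]
 [-0.152  0.176]]
(297, 281) [0.602 0.192] [0.012 0.177]
(468, 270) [ 0.631 -0.156] [ 0.012 -0.172]
(359, 333) [0.499 0.064] [-0.102  0.058]
(413, 331) [ 0.504 -0.045] [-0.105 -0.051]
(359, 320) [0.522 0.063] [-0.078  0.055]
(413, 317) [ 0.53  -0.044] [-0.079 -0.052]
(372, 395) [0.375 0.037] [-0.227  0.041]
(440, 383) [ 0.403 -0.106] [-0.211 -0.104]
(280, 340) [0.487 0.233] [-0.099  0.227]
(480, 235) [ 0.697 -0.176] [ 0.076 -0.198]
[[-0.969  0.247 -0.   ]
 [ 0.247  0.969 -0.002]
 [ 0.    -0.002 -1.   ]]
```

Emit:
step_arm([
  [[-7.41,-6.76,0],0.335],
  [[-7.41,-6.76,0],0.335],
  [[-7.41,-6.76,0],0.335],
  [[-7.41,-6.76,0],0.335],
  [[-7.41,-6.76,0],0.335],
  [[-7.41,-6.76,0],0.335],
  [[-7.41,-6.76,0],0.335],
  [[-7.41,-6.76,0],0.335],
  [[-7.41,-6.76,0],0.335],
  [[-7.41,-6.76,0],0.335],
], hand=120, squeeze=20)

```text
time: 1.35
tool_pos: [0.4613, 0.0032, 0.2434]
tool_rot: [-3.141, -0.0, 2.555]
contact_force: [0.3, 0.9, -0.4]
opening: 0.0486
grip_force: 0.0
```

Emit:
step_arm([
  [[0,0,0],-0.672],
  [[0,0,0],-0.672],
  [[0,0,0],-0.672],
  [[0,0,0],-0.672],
  [[0,0,0],-0.672],
  [[0,0,0],-0.672],
])

```text
time: 2.1
tool_pos: [0.4602, 0.0058, 0.2436]
tool_rot: [3.141, -0.0, -3.057]
contact_force: [1.0, 0.4, 0.7]
opening: 0.0485
grip_force: 0.0
```

Run:
```python
from cell import robot
import cv2,pickle
s=robot.observe();c=robot.read_camera("wrist");pickle.dump((s,c),open('w1.pkl','wb'))
print(s['tool_pos'],s['tool_rot'],c['intrinsics'],c['T_tool_cam'].round(4))
cv2.imwrite('pics/w1.png',cv2.resize(c['pixels'][:,:,::-1],(800,600),interpolation=cv2.INTER_CUBIC))
```

```text
[0.46018851 0.00581946 0.24355397] [ 3.14142627e+00 -3.46409411e-04 -3.05655155e+00] [[297.31863964   0.         256.90679916]
 [  0.         297.31863964 193.9943407 ]
 [  0.           0.           1.        ]] [[ 9.000e-04  9.564e-01  2.922e-01  7.920e-02]
 [ 1.000e+00 -1.000e-03  3.000e-04  1.200e-03]
 [ 6.000e-04  2.922e-01 -9.564e-01 -1.425e-01]
 [ 0.000e+00  0.000e+00  0.000e+00  1.000e+00]]
```

View pics/w1.png

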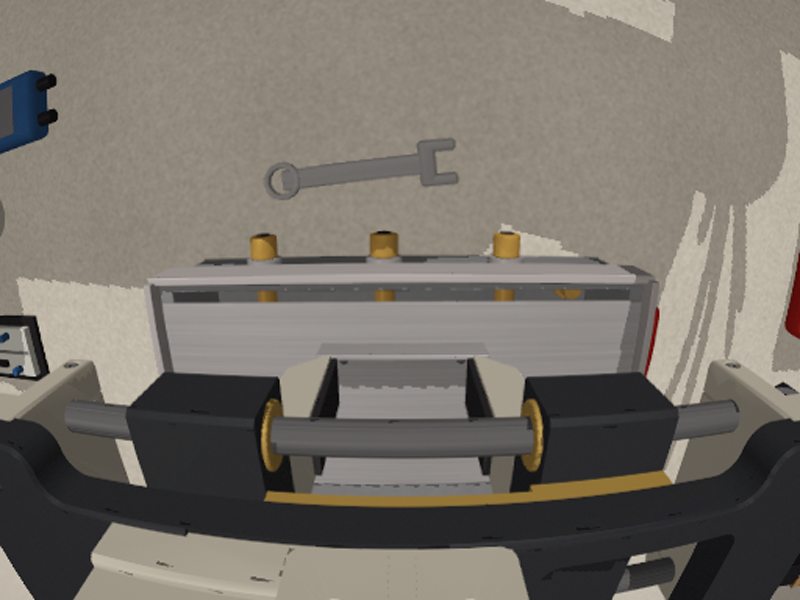

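The wrist view is well aligned with the box. The strip spans columns 317–490 at row ~345, centred under the fingers, and the fitting sits in the left front corner of the well at (568,293). I'll refine the numbers.

```bash
cat >> h.py <<'E'
def w_at_z(s,c,u,v,z,k=.64):
    K=c['intrinsics'];x=(u*k-K[0,2]);y=(v*k-K[1,2]);r=np.hypot(x,y);t=r/K[0,0]
    d=np.array([np.sin(t)*x/r,-np.sin(t)*y/r,-np.cos(t)]);T=c['T_tool_cam']
    Rt=R.from_euler('xyz',s['tool_rot']).as_matrix()
    o=Rt@T[:3,3]+s['tool_pos'];d=Rt@T[:3,:3]@d
    return o+d*(z-o[2])/d[2]
m=np.array([.605,.015]);a=.085
Rm=R.from_euler('z',a).as_matrix()[:2,:2]
box=lambda p:((p[:2]-m)@Rm).round(4)
E
python3 - <<'E'
from h import *
s,c=pickle.load(open('w1.pkl','rb'))
print('tcp',box(s['tool_pos']))
for n,u,v,z in[('stripL',487,345,.116),('stripR',320,345,.116),('boxFL',655,281,.102),('boxFR',150,281,.102),('covF L',630,303,.094),('covF R',165,303,.094),('fit',568,293,.03)]:
    print(n,box(w_at_z(s,c,u,v,z)))
E
```

```text
tcp [-0.1451  0.0031]
stripL [-0.1141  0.0585]
stripR [-0.114  -0.0473]
boxFL [-0.1539  0.1819]
boxFR [-0.1535 -0.1717]
covF L [-0.1354  0.1679]
covF R [-0.135  -0.1662]
fit [-0.1245  0.1428]
```

Emit:
step_arm([
  [[0,0.05,0.7],0],
  [[0,0.05,1.4],0],
  [[0,0.05,1.9],0],
  [[0,0.05,2.1],0],
  [[0,0.05,2.1],0],
])

```text
time: 2.78
tool_pos: [0.46, 0.0088, 0.1176]
tool_rot: [3.141, -0.001, -3.055]
contact_force: [0.5, -0.1, -0.0]
opening: 0.0485
grip_force: 0.0
```

Emit:
step_arm([
  [[-0.15,0,0],0],
  [[-0.3,0,0],0],
  [[-0.45,0,0],0],
  [[-0.6,0,0],0],
  [[-0.75,0,0],0],
  [[-0.9,0,0],0],
  [[-1.05,0,0],0],
  [[-1.2,0,0],0],
  [[-1.2,0,0],0],
])

```text
time: 3.9
tool_pos: [0.5322, 0.0152, 0.1177]
tool_rot: [3.141, -0.0, -3.054]
contact_force: [-0.5, -0.1, 0.2]
opening: 0.0487
grip_force: 0.4
```

Emit:
step_arm([
  [[-0.15,0,0],0],
  [[-0.3,0,0],0],
  [[-0.45,0,0],0],
  [[-0.6,0,0],0],
  [[-0.75,0,0],0],
  [[-0.9,0,0],0],
  [[-1.05,0,0],0],
  [[-1.15,0,0],0],
  [[-1.25,0,0],0],
  [[-1.3,0,0],0],
])

```text
time: 5.15
tool_pos: [0.6087, 0.0219, 0.1176]
tool_rot: [3.141, -0.002, -3.054]
contact_force: [-6.3, -0.9, 3.0]
opening: 0.0488
grip_force: 3.2
```

Emit:
step_arm([
  [[-0.03,0,0],0],
  [[-0.06,0,0],0],
  [[-0.09,0,0],0],
  [[-0.12,0,0],0],
])

```text
time: 5.65
tool_pos: [0.6157, 0.0225, 0.1176]
tool_rot: [3.141, -0.003, -3.054]
contact_force: [-7.0, -0.2, 2.3]
opening: 0.0484
grip_force: 3.0
```

Emit:
step_arm([
  [[-0.03,0,0],0],
  [[-0.06,0,0],0],
  [[-0.09,0,0],0],
  [[-0.09,0,0],0],
])

```text
time: 6.15
tool_pos: [0.6213, 0.023, 0.1176]
tool_rot: [3.141, -0.002, -3.054]
contact_force: [-4.6, -0.6, 1.3]
opening: 0.0488
grip_force: 2.4
```

Emit:
step_arm([
  [[-0.03,0,0],0],
  [[-0.06,0,0],0],
  [[-0.08,0,0],0],
])

```text
time: 6.52
tool_pos: [0.6221, 0.0228, 0.1176]
tool_rot: [-3.142, -0.012, -3.053]
contact_force: [-22.4, -3.7, 13.9]
opening: 0.0483
grip_force: 11.8
```

Emit:
step_arm([
  [[0.15,0,0],0],
  [[0.4,0,0],0],
  [[0.4,0,0.0],0],
  [[0.5,0,-0.7],0],
  [[0.8,0,-1.5],0],
  [[1.2,0,-2],0],
  [[1.2,0,-2],0],
  [[1.2,0,-2],0],
], hand=255)

```text
time: 7.52
tool_pos: [0.5556, 0.0172, 0.237]
tool_rot: [3.141, 0.0, -3.054]
contact_force: [-0.4, 0.7, -0.4]
opening: 0.0003
grip_force: 0.0
```

Run:
```python
from cell import robot
import cv2,pickle
s=robot.observe();c=robot.read_camera("wrist");pickle.dump((s,c),open('w2.pkl','wb'))
t=robot.read_camera("top");pickle.dump(t,open('t2.pkl','wb'))
print(s['tool_pos'],s['tool_rot'])
cv2.imwrite('pics/w2.png',cv2.resize(c['pixels'][:,:,::-1],(800,600),interpolation=cv2.INTER_CUBIC))
cv2.imwrite('pics/t2.png',cv2.resize(t['pixels'][110:260,150:350,::-1],(800,600),interpolation=cv2.INTER_CUBIC))
```

```text
[0.55562996 0.01715862 0.23696574] [ 3.14138320e+00  1.22940179e-04 -3.05447522e+00]
```

View pics/w2.png

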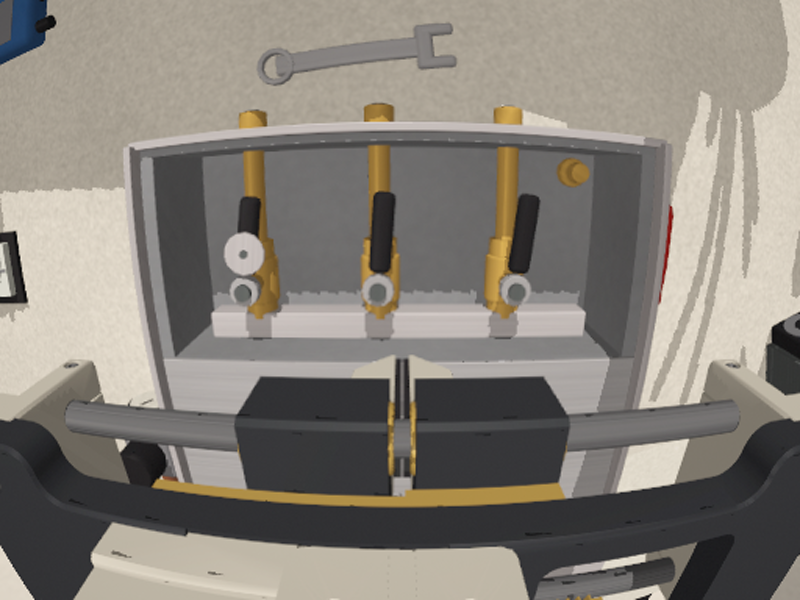

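View pics/t2.png

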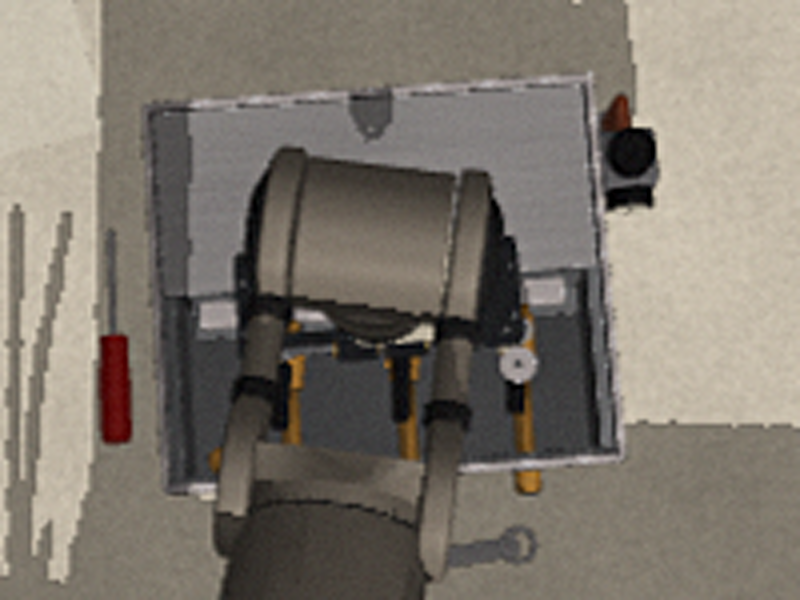

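The cover lies fully back against the stop. The tagged lever is the right-hand one: tag at (243,253), nut at (245,292), tip at about (249,200) in the wrist view.

Run:
```python
from h import *
s,c=pickle.load(open('w2.pkl','rb'))
print('tcp',box(s['tool_pos']))
for n,u,v,z in[('nut',244,291,.08),('tag',243,253,.08),('leverend',249,199,.076),('pl1 nut',377,290,.08),('pl1 end',382,196,.076),('pl2nut',515,290,.08),('pl2end',526,198,.076),('wallRtop',143,150,.102),('coverfront',400,359,.094),('FLtop',665,142,.102),('FRtop',128,148,.102)]:
    print(n,box(w_at_z(s,c,u,v,z)))
t=pickle.load(open('t2.pkl','rb'))
for n,u,v,z in[('tag',518,363,.08),('RR',590,76,.102),('RL',146,103,.102),('FR',622,457,.102),('FL',166,492,.102)]:
    print('top',n,box(at_z(t,150+u/4,110+v/4,z,1)))
```

```text
tcp [-0.049   0.0063]
nut [-0.0452 -0.1021]
tag [-0.0721 -0.1005]
leverend [-0.1084 -0.0953]
pl1 nut [-0.0458 -0.0089]
pl1 end [-0.1082 -0.0054]
pl2nut [-0.0463  0.0849]
pl2end [-0.1088  0.09  ]
wallRtop [-0.1474 -0.1615]
coverfront [-0.0018  0.0066]
FLtop [-0.1542  0.1796]
FRtop [-0.1502 -0.1737]
top tag [-0.0719 -0.1028]
top RR [ 0.1533 -0.1767]
top RL [0.1544 0.18  ]
top FR [-0.1534 -0.1766]
top FL [-0.1565  0.1794]
```

Emit:
step_arm([
  [[0.4,-0.8,0],0.18],
  [[0.8,-1.6,0],0.36],
  [[1.09,-2.32,0],0.54],
  [[1.09,-2.32,0],0.72],
  [[1.09,-2.32,0],0.9],
  [[1.09,-2.32,0],1.08],
  [[1.09,-2.32,0],1.26],
  [[1.09,-2.32,0],1.44],
  [[1.09,-2.32,0],1.571],
  [[1.09,-2.32,0],1.571],
])

```text
time: 8.88
tool_pos: [0.5022, -0.1272, 0.2365]
tool_rot: [-3.14, -0.001, 1.659]
contact_force: [0.4, -0.1, -0.2]
opening: 0.0005
grip_force: 0.0
```

Run:
```python
from h import *
from cell import robot
import cv2
s=robot.observe();c=robot.read_camera("wrist");pickle.dump((s,c),open('w3.pkl','wb'))
print(s['tool_pos'],s['tool_rot'],box(s['tool_pos']),s['qpos'])
cv2.imwrite('pics/w3.png',cv2.resize(c['pixels'][:,:,::-1],(800,600),interpolation=cv2.INTER_CUBIC))
```

```text
[ 0.50220556 -0.12724743  0.23647368] [-3.13993094e+00 -1.04880143e-03  1.65904816e+00] [-0.1145 -0.133 ] [-3.96253836e-01  3.36439701e-01  1.55325017e+00  1.62188669e-04
  1.25386174e+00 -4.84557242e-01]
```

View pics/w3.png

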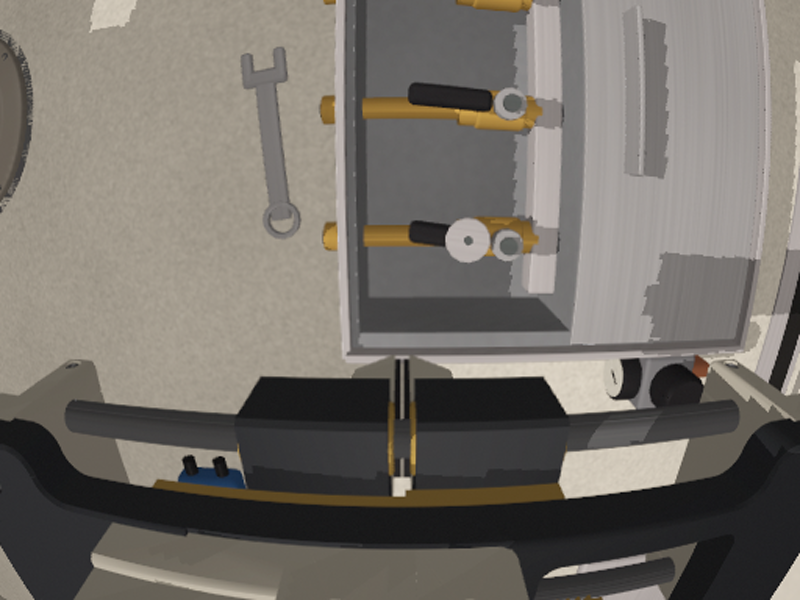

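The tagged lever is unobstructed: tag (468,240), sleeve end (411,232). The right inner wall is near row 332 and the front inner wall near column 362. I'll check the clearances.

Run:
```python
from h import *
s,c=pickle.load(open('w3.pkl','rb'))
for n,u,v,z in[('nut',508,245,.08),('tag',468,240,.08),('leverend',411,232,.076),('wallR in',450,333,.09),('wallF in',358,250,.09),('coverF',583,200,.094),('outer corner',346,357,.102)]:
    print(n,box(w_at_z(s,c,u,v,z)))
```

```text
nut [-0.0442 -0.1035]
tag [-0.0713 -0.1007]
leverend [-0.1086 -0.0964]
wallR in [-0.0822 -0.1617]
wallF in [-0.1423 -0.106 ]
coverF [ 0.0015 -0.0701]
outer corner [-0.1507 -0.1743]
```

Emit:
step_arm([
  [[0,0.03,0.6],0],
  [[0,0.03,1.2],0],
  [[0,0.03,1.6],0],
  [[0,0.03,2.0],0],
  [[0,0.03,2.25],0],
  [[0,0.03,2.45],0],
  [[0,0.03,2.58],0],
  [[0,0.03,2.58],0],
])

```text
time: 9.93
tool_pos: [0.5038, -0.1271, 0.0827]
tool_rot: [-3.141, -0.0, 1.658]
contact_force: [0.7, -0.3, 0.4]
opening: 0.0007
grip_force: 0.0
```

Emit:
step_arm([
  [[0,0,0.04],0],
  [[0.15,0,0.04],0],
  [[0.3,0,0.04],0],
  [[0.43,0,0.04],0],
  [[0.55,0.0,0.04],0],
  [[0.63,0.03,0.04],0],
  [[0.71,0.06,0.04],0],
  [[0.78,0.1,0.04],0],
  [[0.85,0.15,0.04],0],
  [[0.85,0.15,0.04],0],
])

```text
time: 11.18
tool_pos: [0.5085, -0.0751, 0.0805]
tool_rot: [-3.141, -0.0, 1.658]
contact_force: [0.1, -2.4, 2.2]
opening: 0.0004
grip_force: 1.4
```

Emit:
step_arm([
  [[0.06,0.05,0],0],
  [[0.125,0.11,0],0],
  [[0.18,0.18,0],0],
  [[0.225,0.25,0],0],
  [[0.26,0.33,0],0],
  [[0.29,0.4,0],0],
  [[0.31,0.47,0],0],
  [[0.32,0.52,0],0],
  [[0.32,0.52,0],0],
])

```text
time: 12.3
tool_pos: [0.5359, -0.0518, 0.0797]
tool_rot: [-3.137, -0.003, 1.658]
contact_force: [-7.3, 4.6, 5.4]
opening: 0.0003
grip_force: 4.0
```

Emit:
step_arm([
  [[0,0.03,0],0],
  [[0,0.06,0],0],
  [[0,0.09,0],0],
  [[0,0.09,0],0],
])

```text
time: 12.8
tool_pos: [0.5386, -0.051, 0.0793]
tool_rot: [-3.131, -0.005, 1.658]
contact_force: [-15.4, 4.3, 10.6]
opening: 0.0005
grip_force: 8.1
```

Emit:
step_arm([
  [[0,0.04,0],0],
  [[0,0.08,0],0],
  [[0,0.08,0],0],
])

```text
time: 13.18
tool_pos: [0.5404, -0.0497, 0.0782]
tool_rot: [-3.124, -0.007, 1.658]
contact_force: [-22.7, 6.1, 8.5]
opening: 0.0001
grip_force: 11.0
```

Emit:
step_arm([
  [[-0.05,-0.2,0],0],
  [[-0.05,-0.45,0],0],
  [[-0.05,-0.45,0],0],
  [[-0.05,-0.45,-0.8],0],
  [[-0.05,-0.45,-1.6],0],
  [[-0.5,-0.45,-2.4],0],
  [[-1.3,-0.3,-2.4],0],
  [[-1.3,-0.3,-2.4],0],
  [[-1.3,-0.3,-2.4],0],
])

```text
time: 14.3
tool_pos: [0.5369, -0.1316, 0.2239]
tool_rot: [-3.141, -0.001, 1.657]
contact_force: [0.1, -0.1, -0.1]
opening: 0.0005
grip_force: 0.0
```

Run:
```python
from h import *
from cell import robot
import cv2
s=robot.observe();c=robot.read_camera("wrist");pickle.dump((s,c),open('w4.pkl','wb'))
print(s['tool_pos'],s['tool_rot'],s['contact_force'])
im=c['pixels'][:,:,::-1]
cv2.imwrite('pics/w4.png',cv2.resize(im[0:270,180:512],(800,650))[:600])
```

```text
[ 0.53693294 -0.13161595  0.22392081] [-3.14102867e+00 -1.18072639e-03  1.65730259e+00] [ 0.10722078 -0.05525513 -0.12624068]
```

View pics/w4.png

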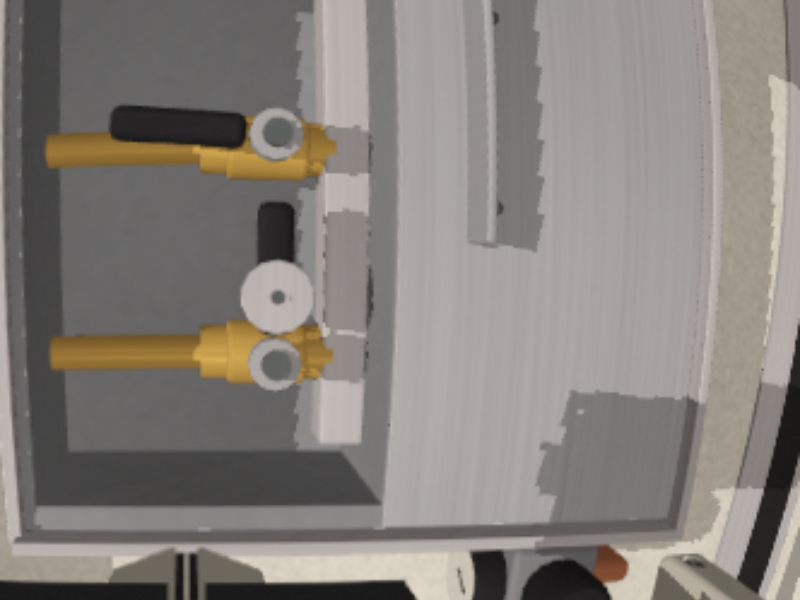

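The lever now points across its pipe: nut (275,363), tag (278,297), end (276,204). I'll check the angle and the cover position numerically.

Run:
```python
from h import *
s,c=pickle.load(open('w4.pkl','rb'))
f=lambda u,v,z:box(w_at_z(s,c,180+u/800*332,v/650*270,z,1))
n=f(275,363,.08);g=f(278,297,.08);e=f(276,206,.076)
print(n,g,e,np.degrees(np.arctan2(*(g-n)[::-1])),np.degrees(np.arctan2(*(e-n)[::-1])))
print('other nut/end',f(276,133,.08),f(113,122,.076))
print('cover front',f(390,400,.094),f(396,100,.094),'strip top',f(487,240,.116),f(490,10,.116))
print('guide',f(15,540,.102),f(680,545,.102))
print('cover rear/stop',f(695,400,.094),f(705,300,.094))
```

```text
[-0.0441 -0.1033] [-0.0435 -0.0764] [-0.0443 -0.0395] 88.72223909237141 90.17961000574708
other nut/end [-0.045  -0.0099] [-0.1094 -0.005 ]
cover front [ 0.0012 -0.1151] [0.0001 0.0042] strip top [ 0.0295 -0.0496] [0.0317 0.0403]
guide [-0.1497 -0.1721] [ 0.1589 -0.1796]
cover rear/stop [ 0.1578 -0.1099] [ 0.1571 -0.0627]
```

```bash
python3 -c "
from cell import robot
print(robot.hand_in())"
```

```text
the job is handed in; nothing more can be done
None
```

The cover is pushed back to its rear stop, and the tagged lever (the right-hand one) is shut square across its pipe, measured at 90° to within about 1°. The fingertips touched nothing else, and I handed the job in at about 14 s of the 48 s allowed.

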